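# Return the stray corer to its own hole in the graded stand

### The job

Put the one corer that stands nearest to you back into the wooden stand, in the hole of the graded row that just matches its steel tube, and press it down past the spring, gently and without ramming it, until it is fully home with its collar flat on the plate; then let go. The stand's hole plate sits loose and may have shifted a centimetre or so along the row, so feel for the hole. Leave the other two corers and everything else where they are.

Things in the scene. Friction and masses are not known exactly. Their poses are not given: they have to be found in the camera images.
- corer_25: Corer standing upright on its cutting edge, loose, at any of the corers' three places. Plain steel tube 25 mm in diameter, 55 mm long, square-ended; above it a steel collar 44 mm in diameter (at 55 to 61 mm), then a dark wooden handle 30 mm in diameter (61 to 106 mm). About 0.14 kg. Origin: centre of the tube's lower end; z along its axis, up to the handle.
- corer_30: Corer standing upright on its cutting edge, loose, at any of the corers' three places. Plain steel tube 30 mm in diameter, 55 mm long, square-ended; above it a steel collar 44 mm in diameter (at 55 to 61 mm), then a dark wooden handle 30 mm in diameter (61 to 106 mm). About 0.14 kg. Origin: centre of the tube's lower end; z along its axis, up to the handle.
- corer_35: Corer standing upright on its cutting edge, loose, at any of the corers' three places. Plain steel tube 35 mm in diameter, 55 mm long, square-ended; above it a steel collar 44 mm in diameter (at 55 to 61 mm), then a dark wooden handle 30 mm in diameter (61 to 106 mm). About 0.14 kg. Origin: centre of the tube's lower end; z along its axis, up to the handle.
- stand: Wooden stand, fixed, 274 mm long (its y), 74 mm wide (its x), 66 mm high; origin: centre of its underside, z up. Its top is a pale plate with a graded row of four round holes along y. The hole at the -y end (62 mm from the next; the others are 50 mm apart) is taken by its fixed 20 mm corer, as one looks fully home: collar on the plate, corer origin 11 mm above the stand's origin.
- plate (a point): Middle of the stand at the height of the plate's upper face, 66 mm above its origin. The plate (16 mm thick, 222 mm long) SITS LOOSE in the frame and has slid 4 to 28 mm toward the stand's +y from its -y stop, all holes together; no reported pose shows how far: see or feel it. It moves only if pushed sideways with over about 20 N. Across the row (x) the holes are true.
- hole_25 (a point): Where the mouth of the second hole from the -y end would be with the plate at its -y stop; the true mouth lies 4 to 28 mm from here toward the stand's +y. 27.5 mm wide, square-edged, for the 25 mm tube. Under it two spring leaves lean in from +x and -x; from 25 mm deep they rub, at about 35 mm they stop the corer's own weight, and a push of about 4 to 10 N slides it on down. Over 60 N is ramming.
- hole_30 (a point): Where the mouth of the third hole from the -y end would be with the plate at its -y stop; the true mouth lies 4 to 28 mm from here toward the stand's +y. 32.5 mm wide, square-edged, for the 30 mm tube. Under it two spring leaves lean in from +x and -x; from 25 mm deep they rub, at about 35 mm they stop the corer's own weight, and a push of about 4 to 10 N slides it on down. Over 60 N is ramming.
- hole_35 (a point): Where the mouth of the fourth hole from the -y end would be with the plate at its -y stop; the true mouth lies 4 to 28 mm from here toward the stand's +y. 37.5 mm wide, square-edged, for the 35 mm tube. Under it two spring leaves lean in from +x and -x; from 25 mm deep they rub, at about 35 mm they stop the corer's own weight, and a push of about 4 to 10 N slides it on down. Over 60 N is ramming.
- mug: Blue mug with a handle, 86x120x97 mm, bystander at the left; loose, origin at the middle of its underside, z up.
- salt: Small salt shaker, 44 mm wide, 90 mm high, bystander in front of the stand; loose, origin at the middle of its underside, z up.
- yoghurt: Small tub, 72 mm wide, 71 mm high, bystander in front of the stand; loose, origin at the middle of its underside, z up.
- cream_pot: Small low pot with a lid, 58 mm wide, 50 mm high, bystander at the right; loose, origin at the middle of its underside, z up.
- tin: Food tin, 76 mm wide, 110 mm high, bystander at the far side behind the stand; loose, origin at the middle of its underside, z up.
Things that resemble listed ones, but are neither listed nor needed, are in the scene too. What is shaped like the corer_30 but purple is not meant. Leave any turquoise look-alike of the corer_25 alone.

How it is judged:
On the way, in this order (a step that is already met when the one before it is completed fails the run):
1. a corer is lifted clear of the worktop (height (world z) of any of corer_25, corer_30, corer_35 above 0.03 m), for 0.2 s.
2. its tube has entered its matching hole, at least 8 mm deep (((x of corer_25 in the frame of stand between -0.006 and 0.006 m and y of corer_25 in the frame of stand between -0.043 and -0.007 m and z of corer_25 in the frame of stand below 0.058 m) or (x of corer_30 in the frame of stand between -0.006 and 0.006 m and y of corer_30 in the frame of stand between 0.007 and 0.043 m and z of corer_30 in the frame of stand below 0.058 m) or (x of corer_35 in the frame of stand between -0.006 and 0.006 m and y of corer_35 in the frame of stand between 0.057 and 0.093 m and z of corer_35 in the frame of stand below 0.058 m))), for 0.1 s.
At the end, for the whole second after the job is handed in: The corer that stood nearest the robot is upright (within 0.06 rad) and at rest in the hole that matches its tube, collar on the plate to within 2.5 mm; the other two corers stand upright at their places at the back, moved less than 30 mm (((x of corer_25 in the frame of stand between -0.006 and 0.006 m and y of corer_25 in the frame of stand between -0.043 and -0.007 m and z of corer_25 in the frame of stand below 0.0135 m and angle between corer_25's own z axis and vertical below 0.06 rad and linear speed of corer_25 below 0.01 m/s and distance of each of corer_30, corer_35 from where it was at the start of the episode below 0.03 m and angle between each of corer_30, corer_35's own z axis and vertical below 0.2 rad and world x of each of corer_30, corer_35 above 0.525 m) or (x of corer_30 in the frame of stand between -0.006 and 0.006 m and y of corer_30 in the frame of stand between 0.007 and 0.043 m and z of corer_30 in the frame of stand below 0.0135 m and angle between corer_30's own z axis and vertical below 0.06 rad and linear speed of corer_30 below 0.01 m/s and distance of each of corer_25, corer_35 from where it was at the start of the episode below 0.03 m and angle between each of corer_25, corer_35's own z axis and vertical below 0.2 rad and world x of each of corer_25, corer_35 above 0.525 m) or (x of corer_35 in the frame of stand between -0.006 and 0.006 m and y of corer_35 in the frame of stand between 0.057 and 0.093 m and z of corer_35 in the frame of stand below 0.0135 m and angle between corer_35's own z axis and vertical below 0.06 rad and linear speed of corer_35 below 0.01 m/s and distance of each of corer_25, corer_30 from where it was at the start of the episode below 0.03 m and angle between each of corer_25, corer_30's own z axis and vertical below 0.2 rad and world x of each of corer_25, corer_30 above 0.525 m))); the robot touches nothing.
It fails at once if a corer is pressed on the stand with more than 60 N (contact force between any of corer_25, corer_30, corer_35 and stand above 60 N).
It fails at once if a bystander is moved more than 30 mm or knocked over (distance of any of mug, salt, yoghurt, cream_pot, tin from where it was at the start of the episode above 0.03 m or angle between any of mug, salt, yoghurt, cream_pot, tin's own z axis and vertical above 0.4 rad).
It fails at once if a second corer is moved more than 30 mm (distance of each of corer_25, corer_30 from where it was at the start of the episode above 0.03 m or distance of each of corer_25, corer_35 from where it was at the start of the episode above 0.03 m or distance of each of corer_30, corer_35 from where it was at the start of the episode above 0.03 m).
It also fails if it takes over 51 s, if anything falls off the work surface, if the arm or the gripper's body presses on something with over 40 N, if the wrist force passes 120 N, or if a joint passes its speed limit or range.

### The arm

A 6-joint arm with a two-finger parallel gripper is mounted at the origin on a cart in front of the work surface, level with it; the furniture and walls round the work are solid. World frame = base frame: x ahead of the robot, y to its left, z up, the work surface at z = 0. Lengths are in m, angles in rad, forces in N, time in s.
With the tool pointing down it reaches from about 0.425 to 0.95 m from the base axis. Payload 3.5 kg.
Tool frame: the origin (TCP) lies midway between the tips of the shut fingers; the grasp point (between the pads) lies 19 mm behind it (ctrl.pinch_z is the distance from the TCP to the grasp point, in m); z points along the fingers, y is the line along which they close (so a half turn about z gives the same grasp; the last joint's range is limited). The gripper opens to 85 mm and grips with 20 to 120 N. Pads are 22 mm wide; open, the fingers measure 114 mm over their backs; the gripper's body (76 mm by 85 mm) begins 54 mm behind the grasp point. The pads swing forward as they close: fully open they stand 13 mm farther back than shut.
Start: joints at [-1.441, 0.286, 1.577, -0, 1.279, -0.15], TCP at [0.186, -0.649, 0.231] pointing down, gripper open.
Joint ranges: [-2.77, 2.77], [-0.9, 2.22], [0.21, 2.48], [-1.53, 4.67], [0.24, 2.81], [-2.84, 2.84]. Speed limits (rad/s): [2.79, 2.79, 3.14, 3.14, 3.14, 3.14].

### API

Orientations are given as a unit quaternion [x, y, z, w].
In Python, from plant import get_state, viewer, sign_off, ctrl gives the robot as it stands. The module is installed in compiled form; this text tells all that it offers.
- The arm moves only by the shell command python3 -m handwheel 'ROWS' [FORCE]. ROWS is JSON, a list that holds one entry, the list of rows, each a list of 5 numbers: the finger opening in m, from 0 to 0.0854, then the shift along the tool's x, y, z in m, then the turn about the tool's z in degrees. In form: [[[claw, x, y, z, spin], ...]]. A call has 1 to 12 rows; each row shifts and turns the commanded pose from where the row before left it, along the tool's axes as they then stand; what a row does not reach is not made up. A row lasts 1/12 s, in which the tool goes at most 41.7 mm and 7.16 degrees, less where a joint would pass 70% of its speed; a pose out of reach is approached as far as the arm can. A call is refused whole if a number of a shift passes 0.0417 or a number of a turn 7.16, either way. A call with a gripper value outside its range is refused whole. The fingers move at their own pace and stop on an object; FORCE is the grip in N (left out, the last holds). Time passes only in rows, so rows that do not move let the fingers close. It gives the time, the measured TCP pose, the force, the opening and the grip force at its end, in the units of the state.
- get_state(): the state, without advancing time (a new reading comes with each control period).
- viewer.read_camera(name): name is "scene" or "top" or "wrist"; returns the picture (384x512x3 uint8, blue, green, red); there is no depth.
- viewer.camera_params(name): a dict with "fov_y" (degrees; the focal length in pixels is half the picture's height over the tangent of half this angle, whatever the lens; pixels are square), "cx", "cy" (the principal point, pixels), "xyz" and "attitude" of the camera in the world; the wrist camera has in their place "hand_eye" (4x4, takes a point from camera to tool coordinates, whose origin is the TCP and whose axes are the flange's). Camera axes: x right, y up, looking along -z (the intrinsics and any distortion apply to the point x, -y, -z); pixel columns grow to the right and rows downward; lengths in m; the calibration is good to about 2 mm. The wrist camera is an equidistant fisheye: a pixel r from the principal point sees the ray r / f radians off the axis. A picture is of the moment at which its call begins: read the wrist's pose just before it. camera_params takes no time and is no camera call.
- sign_off(): hands the job in; it is judged then, once.
Trained networks look in the newest picture that a camera, given by its name, has taken for a name from the list of things; names that differ only in an ending like _2 or _b are one class to them, and where a whole thing is asked for, a point or a joint stands for the part that bears it (a point fixed in the world has none). Each returns a list of dicts, best first, with "confidence" (0 to 1); they miss things now and then, are a little off and sometimes report something else, mostly with a low value. They report only what shows in the picture. A call takes as long as a camera call. They do not tell look-alikes from the thing itself.
- viewer.look_for(camera, name): "extent" ([left, top, width, height] as shares, 0 to 1, of the picture: columns of its width, rows of its height, round what is visible of it).
- viewer.outline_of(camera, name): "mask" (384x512 bool, what is visible of it) and "extent" ([left, top, width, height] as shares, 0 to 1, of the picture: columns of its width, rows of its height, round what is visible of it).
- viewer.pinpoint(camera, name): "xy" ([column, row] as shares, 0 to 1, of the picture: columns of its width, rows of its height: a listed point, or the origin of a listed thing).
The state is a dict: "time": time; "qpos": joint angles; "dq": joint speeds; "joint_efforts": joint torques, N m; "eef_pos": TCP position; "tcp_rot": TCP orientation; "contact_force": force on the tool from outside, world axes, zero at the start; "wrist_torque": the same for the moment, N m; "opening": opening from 0.0 (shut) to 1.0 (fully open); "finger_force": force on a finger pad.
Only numpy, scipy, OpenCV 4.12 (cv2) and the standard library are available. Lean on these libraries where they do the work, as an engineer would, in place of code of your own. Each camera call takes 0.05 s, during which the arm holds its last target. There are 200 camera calls.

## Working session

There is one attempt and no reset: what is moved stays moved. The work goes in short steps, Python scripts to look and compute and a shell command to move; the robot and the scene stay as the last step left them, time stands still between calls to the robot, and variables do not carry over. Pictures are saved under pics/ and viewed, at most 10 in all, crops included, and the job is handed in when it is done.

```bash
mkdir -p pics
cat > h.py <<'E'
import numpy as np, cv2
from scipy.spatial.transform import Rotation as R
from plant import get_state, viewer, ctrl
def ray(name,u,v,st=None):
    p=viewer.camera_params(name); f=192/np.tan(np.radians(p["fov_y"]/2))
    x,y=(u-p["cx"])/f,(v-p["cy"])/f
    if name=="wrist":
        r=np.hypot(x,y); s=np.sin(r)/r if r>1e-9 else 1
        d=np.array([x*s,-y*s,-np.cos(r)]); H=np.array(p["hand_eye"])
        st=st or get_state(); Q=R.from_quat(st["tcp_rot"]).as_matrix()
        return Q@H[:3,3]+np.array(st["eef_pos"]), Q@H[:3,:3]@d
    a=np.array(p["attitude"]); M=a if a.shape==(3,3) else R.from_quat(a).as_matrix()
    return np.array(p["xyz"]), M@np.array([x,-y,-1])
def at(name,u,v,z,st=None):
    o,d=ray(name,u,v,st); return o+d*(z-o[2])/d[2]
E
python3 - <<'E'
from h import *
for c in ("scene","top"):
    p=viewer.camera_params(c); print(c,p)
    im=viewer.read_camera(c); cv2.imwrite(f"pics/{c}0.png",im)
    for n in ("corer_25","corer_30","corer_35","stand","salt","yoghurt","mug","cream_pot","tin"):
        for d in viewer.pinpoint(c,n)[:4]:
            u,v=d["xy"][0]*512,d["xy"][1]*384
            print(c,n,round(d["confidence"],2),round(u),round(v),at(c,u,v,0).round(3))
s=get_state(); print(s["tcp_rot"],s["time"])
E
```

```text
scene {'fov_y': 47.531082730981375, 'cx': 250.42795848083364, 'cy': 189.8701560122662, 'xyz': array([-0.39937036, -0.49923357,  0.82111558]), 'attitude': array([ 0.38954603, -0.23975009, -0.45388859,  0.76469532])}
scene corer_25 0.83 293 206 [ 0.606 -0.121  0.   ]
scene corer_25 0.81 311 240 [ 0.491 -0.227  0.   ]
scene corer_25 0.79 324 217 [ 0.603 -0.222  0.   ]
scene corer_25 0.64 274 219 [ 0.518 -0.097  0.   ]
scene corer_30 0.83 293 206 [ 0.606 -0.121  0.   ]
scene corer_30 0.81 311 240 [ 0.491 -0.227  0.   ]
scene corer_30 0.79 324 217 [ 0.603 -0.222  0.   ]
scene corer_30 0.64 274 219 [ 0.518 -0.097  0.   ]
scene corer_35 0.83 293 206 [ 0.606 -0.121  0.   ]
scene corer_35 0.81 311 240 [ 0.491 -0.227  0.   ]
scene corer_35 0.79 324 217 [ 0.603 -0.222  0.   ]
scene corer_35 0.64 274 219 [ 0.518 -0.097  0.   ]
scene stand 0.93 212 204 [0.495 0.103 0.   ]
scene salt 0.67 217 230 [ 0.396  0.024 -0.   ]
scene salt 0.2 325 274 [ 0.383 -0.307  0.   ]
scene yoghurt 0.43 211 183 [0.59  0.167 0.   ]
scene yoghurt 0.38 173 225 [ 0.353  0.147 -0.   ]
scene mug 0.77 135 208 [0.364 0.296 0.
[... 705 characters left out ...]
rer_30 0.64 346 159 [ 0.599 -0.221  0.   ]
top corer_35 0.79 320 221 [ 0.438 -0.147  0.   ]
top corer_35 0.75 307 157 [ 0.606 -0.121  0.   ]
top corer_35 0.74 216 197 [0.503 0.117 0.   ]
top corer_35 0.64 346 159 [ 0.599 -0.221  0.   ]
top stand 0.61 218 195 [0.508 0.111 0.   ]
top stand 0.53 383 244 [ 0.379 -0.303  0.   ]
top salt 0.65 249 238 [0.399 0.032 0.   ]
top yoghurt 0.86 204 256 [0.354 0.146 0.   ]
top mug 0.84 150 247 [0.377 0.286 0.   ]
top cream_pot 0.95 384 242 [ 0.384 -0.307  0.   ]
top cream_pot 0.54 231 190 [0.522 0.079 0.   ]
top tin 0.66 168 124 [0.7   0.244 0.   ]
top tin 0.29 309 158 [ 0.604 -0.126  0.   ]
[9.90227500e-01 1.39461457e-01 4.82595257e-06 1.29313556e-05] 1.0
```

Run:
```python
import cv2
a=cv2.imread("pics/scene0.png")[130:300,90:350]; b=cv2.imread("pics/top0.png")[90:290,120:400]
cv2.imwrite("pics/sc.png",cv2.resize(a,None,fx=3,fy=3,interpolation=2)); cv2.imwrite("pics/tc.png",cv2.resize(b,None,fx=2.85,fy=2.85,interpolation=2))
```

```text
(no output)
```

View pics/sc.png

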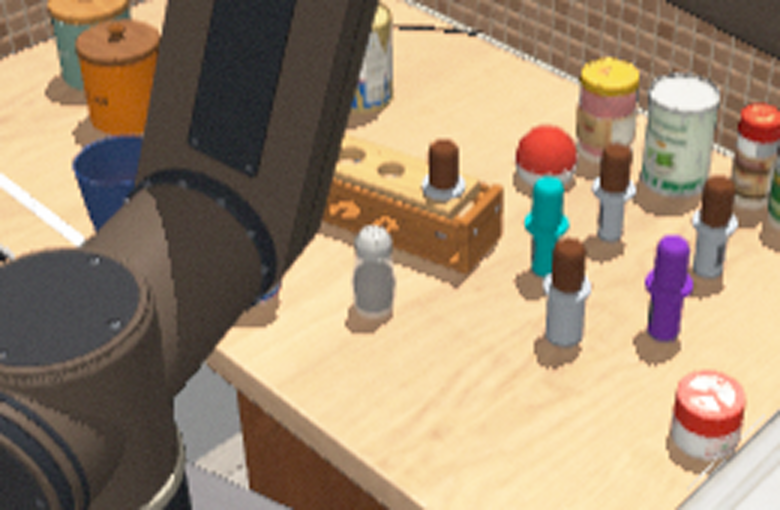

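View pics/tc.png

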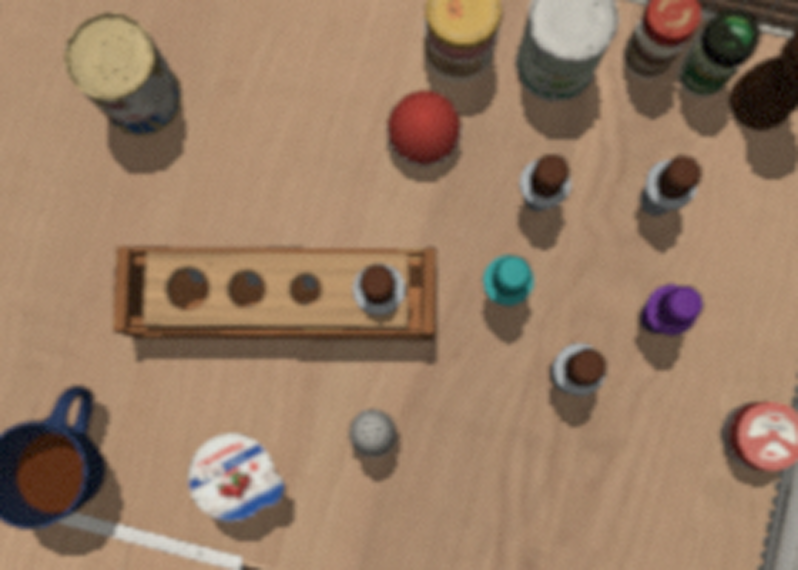

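The nearest corer is brown-handled, at top pixel ≈(322,219), in front of the turquoise and purple decoys; its tube looks wide. The three holes show at top pixels ≈(186,191), (206,191) and (227,191).

Run:
```python
from h import *
f=lambda x,y:(120+x/2.85,90+y/2.85)
for n,p,z in [("h35",(187,287),.066),("h30",(246,288),.066),("h25",(305,289),.066),("TL",(118,248),.066),("TR",(436,248),.066),("BL",(116,332),.066),("BR",(435,336),.066)]:
    print(n,at("top",*f(*p),z).round(4))
s=get_state(); Q=R.from_quat(s["tcp_rot"]).as_matrix()
print((Q.T@(np.array([.438,-.147,.231])-s["eef_pos"])).round(3), viewer.camera_params("wrist"))
# tube profile in scene
im=cv2.imread("pics/scene0.png"); np.set_printoptions(linewidth=200)
```

```text
h35 [0.5122 0.1819 0.066 ]
h30 [0.5106 0.1318 0.066 ]
h25 [0.509  0.0819 0.066 ]
TL [0.5465 0.2413 0.066 ]
TR [ 0.5424 -0.029   0.066 ]
BL [0.4748 0.2414 0.066 ]
BR [ 0.4678 -0.0269  0.066 ]
[ 0.38  -0.413  0.   ] {'fov_y': 65.70646984690485, 'cx': 252.7888064186756, 'cy': 190.81728079813774, 'hand_eye': array([[-7.25175476e-04,  9.60523115e-01,  2.78199246e-01,
         7.15102289e-02],
       [ 9.99999737e-01,  7.05853674e-04,  1.69614102e-04,
         6.51894477e-04],
       [-3.34496937e-05,  2.78199295e-01, -9.60523373e-01,
        -1.42841154e-01],
       [ 0.00000000e+00,  0.00000000e+00,  0.00000000e+00,
         1.00000000e+00]])}
```

```bash
python3 -m handwheel '[[[0.0854,0.026,-0.028,0.004,0],[0.0854,0.026,-0.028,0.004,0],[0.0854,0.026,-0.028,0.004,0],[0.0854,0.026,-0.028,0.004,0],[0.0854,0.026,-0.028,0.004,0],[0.0854,0.026,-0.028,0.004,0],[0.0854,0.026,-0.028,0.004,0],[0.0854,0.026,-0.028,0.004,0],[0.0854,0.026,-0.028,0.004,0],[0.0854,0.026,-0.028,0.004,0],[0.0854,0,0,0,6],[0.0854,0,0,0,6]]]' 40
python3 - <<'E'
from h import *
s=get_state(); im=viewer.read_camera("wrist"); cv2.imwrite("pics/w1.png",im)
for d in viewer.look_for("wrist","corer_35"): print(d["confidence"],(np.array(d["extent"])*[512,384,512,384]).round())
for d in viewer.pinpoint("wrist","corer_35"):
    u,v=d["xy"][0]*512,d["xy"][1]*384; print(d["confidence"],u,v,at("wrist",u,v,0,s).round(3))
E
```

```text
time: 2.0
eef_pos: [0.3598, -0.3055, 0.1912]
tcp_rot: [0.999, 0.035, -0.0, -0.0]
contact_force: [-0.9, -0.5, -0.1]
opening: 1.005
finger_force: 0.0
0.93 [61. 74. 74. 42.]
0.8 [25.  6. 71. 41.]
0.58 [147.  14.  54.  51.]
0.85 191.5904 51.916799999999995 [ 0.491 -0.228  0.   ]
0.6 86.2208 40.0128 [ 0.514 -0.089  0.   ]
0.55 121.1904 96.11520000000002 [ 0.44  -0.145  0.   ]
```

View pics/w1.png

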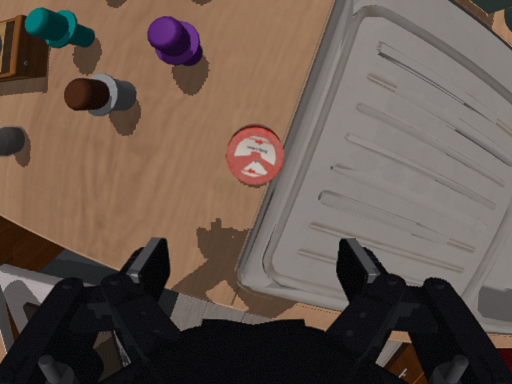

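```bash
python3 - <<'E'
import cv2
a=cv2.imread("pics/w1.png")[60:130,50:150]
cv2.imwrite("pics/w1c.png",cv2.resize(a,None,fx=8,fy=8,interpolation=cv2.INTER_CUBIC))
E
python3 - <<'E'
from h import *
s=get_state();Q=R.from_quat(s["tcp_rot"]).as_matrix();print((Q.T@(np.array([.439,-.146,.17])-s["eef_pos"])).round(3),s["time"])
E
```

```text
[ 0.091 -0.155  0.022] 2.15
```

View pics/w1c.png

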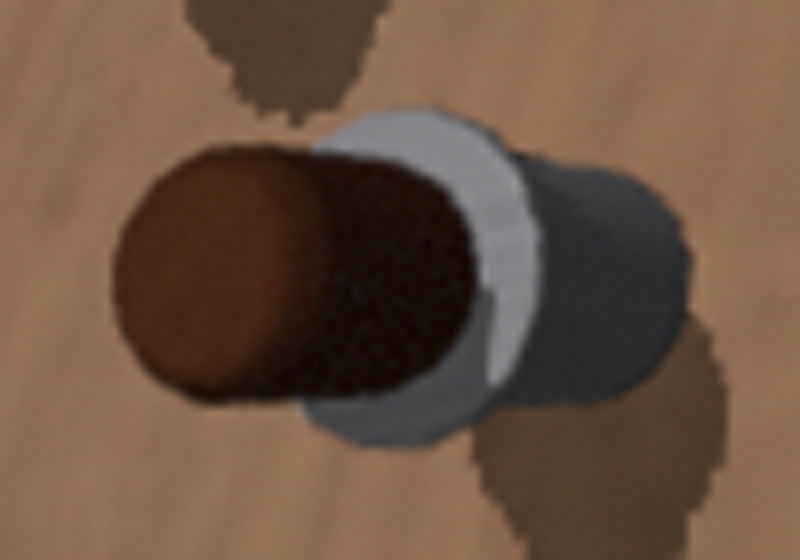

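The crop shows a tube about 240 px wide against 341 px for the 44 mm collar. Allowing for depth that is about 34 mm, so this is corer_35 and it goes in the fourth hole.

```bash
python3 -m handwheel '[[[0.0854,0.018,-0.031,0.004,0],[0.0854,0.018,-0.031,0.004,0],[0.0854,0.018,-0.031,0.004,0],[0.0854,0.018,-0.031,0.004,0],[0.0854,0.018,-0.031,0.004,0],[0.0854,0,0,0,5.5],[0.0854,0,0,0,0],[0.0854,0,0,0,0]]]' 40
python3 - <<'E'
from h import *
s=get_state(); im=viewer.read_camera("wrist"); cv2.imwrite("pics/w2.png",im)
hsv=cv2.cvtColor(im,cv2.COLOR_BGR2HSV)
for d in viewer.outline_of("wrist","corer_35"): print(d["confidence"],(np.array(d["extent"])*[512,384,512,384]).round())
for d in viewer.pinpoint("wrist","corer_35"):
    u,v=d["xy"][0]*512,d["xy"][1]*384; print(d["confidence"],u,v,at("wrist",u,v,0,s).round(3))
E
```

```text
time: 2.82
eef_pos: [0.438, -0.1472, 0.1715]
tcp_rot: [1.0, -0.011, 0.0, 0.0]
contact_force: [0.2, -0.1, -0.1]
opening: 0.999
finger_force: 0.0
0.95 [311. 104.  61.  50.]
0.83 [227. 156.  50.  62.]
0.74 [314.   0.  64.  43.]
0.72 [195.   1.  54.  33.]
0.57 [150.  77.  60.  50.]
0.42 [  1.  77. 141.  83.]
0.98 327.424 26.688000000000002 [ 0.599 -0.231  0.   ]
0.74 194.816 102.4128 [ 0.517 -0.088  0.   ]
0.65 247.5008 173.9904 [ 0.438 -0.142  0.   ]
0.59 227.584 29.299200000000003 [ 0.595 -0.125  0.   ]
0.56 326.5024 125.60640000000001 [ 0.49  -0.228  0.   ]
```

View pics/w2.png

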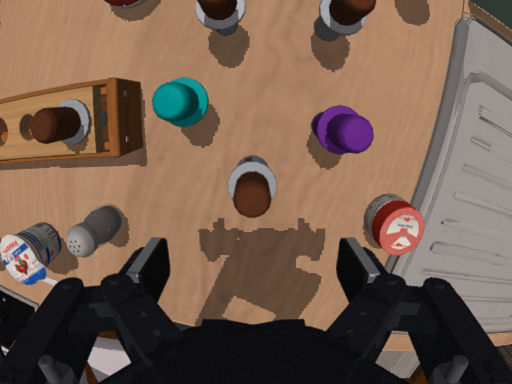

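The corer stands centred between the fingers: handle top ≈(252,199), collar centre ≈(253,182).

Run:
```python
from h import *
print(at("wrist",252,199,.106).round(4),at("wrist",253,182,.061).round(4))
```

```text
[ 0.4428 -0.148   0.106 ] [ 0.4441 -0.1488  0.061 ]
```

```bash
python3 -m handwheel '[[[0.0854,0.004,0,0.02,0],[0.0854,0,0,0.025,0],[0.0854,0,0,0.025,0],[0.0854,0,0,0.02,0],[0.0854,0,0,0.011,0],[0.0854,0,0,0,0],[0.02,0,0,0,0],[0.02,0,0,0,0],[0.02,0,0,0,0],[0.02,0,0,0,0],[0.02,0,0,0,0],[0.02,0,0,0,0]]]' 60
```

```text
time: 3.97
eef_pos: [0.4428, -0.1473, 0.0717]
tcp_rot: [1.0, -0.013, 0.001, 0.0]
contact_force: [-0.7, 0.7, 4.9]
opening: 0.334
finger_force: 58.8
```

```bash
python3 -m handwheel '[[[0.02,0,0,0,0],[0.02,0,0,0,0],[0.02,0,0,0,0],[0.02,0,0,-0.01,0],[0.02,0,0,-0.02,0],[0.02,0,0,-0.03,0],[0.02,0,0,-0.03,0],[0.02,0,0,-0.03,0],[0.02,0,0,-0.02,0],[0.02,0,0,0,0]]]' 60
```

```text
time: 4.8
eef_pos: [0.4442, -0.1483, 0.2159]
tcp_rot: [1.0, -0.013, 0.004, 0.003]
contact_force: [0.4, 0.0, -0.1]
opening: 0.337
finger_force: 59.2
```

```bash
python3 -m handwheel '[[[0.02,0.006,-0.02,0,0],[0.02,0.006,-0.033,0,0],[0.02,0.006,-0.033,0,0],[0.02,0.006,-0.033,0,0],[0.02,0.006,-0.033,0,0],[0.02,0.006,-0.033,0,0],[0.02,0.006,-0.033,0,0],[0.02,0.006,-0.02,0,0],[0.02,0,0,0,0],[0.02,0,0,0,0],[0.02,0,0,0,0]]]' 60
python3 - <<'E'
from h import *
s=get_state(); im=viewer.read_camera("wrist"); cv2.imwrite("pics/w3.png",im)
for n in ("hole_35","hole_25","stand","plate"):
  for d in viewer.pinpoint("wrist",n)[:2]:
    u,v=d["xy"][0]*512,d["xy"][1]*384; print(n,d["confidence"],round(u),round(v),at("wrist",u,v,0 if n=="stand" else .066,s).round(4))
E
```

```text
time: 5.72
eef_pos: [0.4951, 0.0893, 0.2089]
tcp_rot: [1.0, -0.013, -0.001, 0.0]
contact_force: [-0.6, 0.1, -2.3]
opening: 0.334
finger_force: 59.5
hole_35 0.93 219 162 [0.5139 0.1216 0.066 ]
hole_35 0.82 270 166 [0.5085 0.0719 0.066 ]
hole_25 0.93 219 162 [0.5139 0.1216 0.066 ]
hole_25 0.82 270 166 [0.5085 0.0719 0.066 ]
stand 0.58 237 154 [0.511  0.1071 0.    ]
plate 0.74 228 163 [0.5123 0.1126 0.066 ]
```

View pics/w3.png

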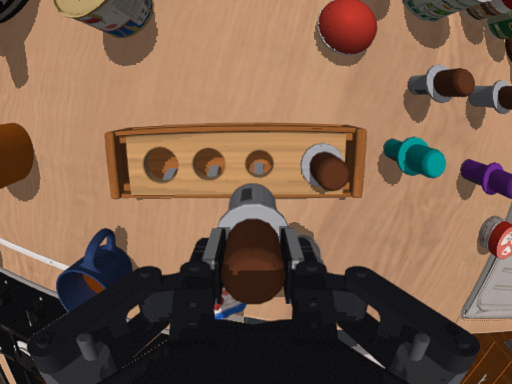

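The corer is held upright. hole_35 shows at ≈(161,165), hole_30 at (209,163) and hole_25 at (260,163).

Run:
```python
from h import *
s=get_state();Q=R.from_quat(s["tcp_rot"]).as_matrix()
im=cv2.imread("pics/w3.png")
# ellipse fit of holes: darker than plate
g=cv2.cvtColor(im,cv2.COLOR_BGR2LAB)[140:192,125:300]
pl=np.median(g.reshape(-1,3),0); m=(np.abs(g.astype(float)-pl).sum(2)>28).astype(np.uint8)
m=cv2.morphologyEx(m,cv2.MORPH_OPEN,np.ones((3,3)))
for c in cv2.findContours(m,cv2.RETR_EXTERNAL,2)[0]:
    a=cv2.contourArea(cv2.convexHull(c))
    if 300<a<2000:
        e=cv2.fitEllipse(cv2.convexHull(c)); u,v=e[0][0]+125,e[0][1]+140
        p=at("wrist",u,v,.066,s); print(round(u,1),round(v,1),np.round(e[1],1),p.round(4),(Q.T@(p-s["eef_pos"])).round(4))
for u,v in [(161,165),(209,163.5),(260,163.5)]: print(at("wrist",u,v,.066,s).round(4))
print(R.from_quat(s["tcp_rot"]).as_euler("xyz",degrees=True),s["eef_pos"])
```

```text
258.9 163.2 [28.1 28.9] [0.5124 0.082  0.066 ] [0.0168 0.0063 0.1442]
208.2 163.7 [32.7 33.2] [0.5134 0.1321 0.066 ] [ 0.0164 -0.0437  0.1442]
160.1 164.6 [34.6 37.3] [0.5146 0.182  0.066 ] [ 0.0163 -0.0937  0.1442]
[0.5142 0.1811 0.066 ]
[0.5136 0.1313 0.066 ]
[0.512  0.0809 0.066 ]
[ 1.79994433e+02  1.22065714e-02 -1.56144429e+00] [0.49582739 0.08878842 0.21019746]
```

```bash
python3 -m handwheel '[[[0.02,0.004,-0.0234,0,0],[0.02,0.004,-0.0234,0,0],[0.02,0.004,-0.0234,0,0],[0.02,0.004,-0.0234,0,0],[0.02,0,0,0.02,0],[0.02,0,0,0.02,0],[0.02,0,0,0.018,0],[0.02,0,0,0.003,0],[0.02,0,0,0,0],[0.02,0,0,0,0],[0.02,0,0,0,0]]]' 60
python3 - <<'E'
from h import *
s=get_state(); im=viewer.read_camera("wrist"); a=im[120:320,130:380]; cv2.imwrite("pics/w4.png",cv2.resize(a,None,fx=3,fy=3,interpolation=2))
E
```

```text
time: 6.88
eef_pos: [0.5155, 0.1827, 0.1511]
tcp_rot: [1.0, -0.013, 0.001, -0.0]
contact_force: [0.2, 0.3, -1.6]
opening: 0.336
finger_force: 59.8
```

View pics/w4.png

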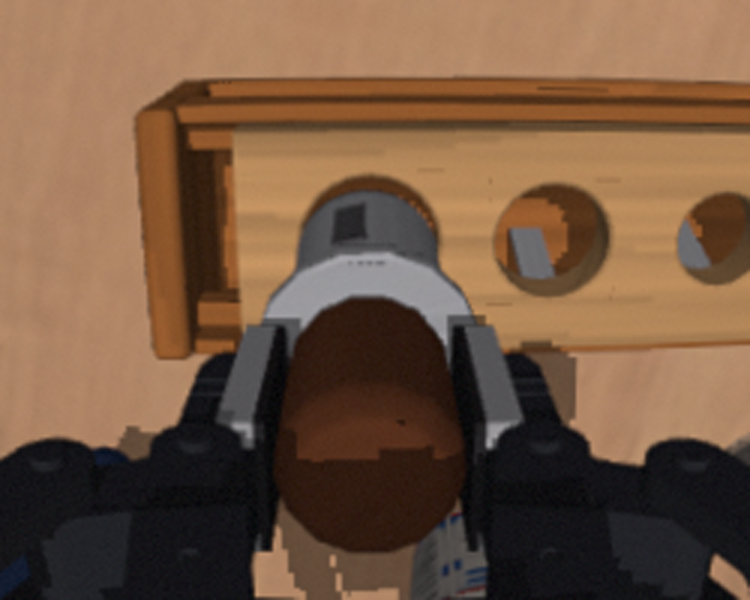

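The tube and hole line up sideways: tube columns 300–438, hole 303–437 in the crop. Next I check the fore-aft fit from the far edges, rows 175 and 190.

Run:
```python
from h import *
f=lambda x,y:(130+x/3,120+y/3)
s=get_state();print(s["eef_pos"])
zb=s["eef_pos"][2]-.0717
print("hole cx",at("wrist",*f(370,175),.066,s)-[.01875,0,0],"tube cx",at("wrist",*f(370,190),zb,s)-[.0175,0,0])
print("hole y",at("wrist",*f(303,225),.066,s),at("wrist",*f(437,225),.066,s),"tube y",at("wrist",*f(300,230),zb,s),at("wrist",*f(438,230),zb,s))
```

```text
[0.51553027 0.18278014 0.151153  ]
hole cx [0.51290286 0.18164448 0.066     ] tube cx [0.5135625  0.18167412 0.079453  ]
hole y [0.51839013 0.19993696 0.066     ] [0.517435   0.16407306 0.066     ] tube y [0.52112082 0.19960996 0.079453  ] [0.52019394 0.16479035 0.079453  ]
```

```bash
python3 -m handwheel '[[[0.02,-0.001,0,0.004,0],[0.02,0,0,0.004,0],[0.02,0,0,0.002,0],[0.02,0,0,0.0015,0],[0.02,0,0,0.0015,0],[0.02,0,0,0.0015,0],[0.02,0,0,0.0015,0],[0.02,0,0,0,0],[0.02,0,0,0,0]]]' 60
```

```text
time: 7.68
eef_pos: [0.5134, 0.1828, 0.133]
tcp_rot: [1.0, -0.013, 0.0, 0.0]
contact_force: [0.9, -0.0, -1.7]
opening: 0.336
finger_force: 59.9
```

```bash
python3 -m handwheel '[[[0.02,0,0,0.0015,0],[0.02,0,0,0.0015,0],[0.02,0,0,0.0015,0],[0.02,0,0,0.0015,0],[0.02,0,0,0.0015,0],[0.02,0,0,0.0015,0],[0.02,0,0,0,0],[0.02,0,0,0,0]]]' 60
```

```text
time: 8.35
eef_pos: [0.5133, 0.1828, 0.1241]
tcp_rot: [1.0, -0.013, 0.0, 0.0]
contact_force: [0.7, -0.5, -1.7]
opening: 0.334
finger_force: 59.9
```

Free entry, about 13 mm deep.

```bash
python3 -m handwheel '[[[0.02,0,0,0.002,0],[0.02,0,0,0.002,0],[0.02,0,0,0.002,0],[0.02,0,0,0.002,0],[0.02,0,0,0.002,0],[0.02,0,0,0.002,0],[0.02,0,0,0,0],[0.02,0,0,0,0]]]' 60
```

```text
time: 9.02
eef_pos: [0.5138, 0.1831, 0.1123]
tcp_rot: [1.0, -0.013, 0.001, -0.0]
contact_force: [4.0, 0.7, -2.0]
opening: 0.337
finger_force: 59.9
```

```bash
python3 -m handwheel '[[[0.02,0,0,0.0015,0],[0.02,0,0,0.0015,0],[0.02,0,0,0.0015,0],[0.02,0,0,0.0015,0],[0.02,0,0,0.0015,0],[0.02,0,0,0.0015,0],[0.02,0,0,0,0],[0.02,0,0,0,0]]]' 60
```

```text
time: 9.68
eef_pos: [0.5141, 0.1831, 0.1045]
tcp_rot: [1.0, -0.013, 0.001, -0.0]
contact_force: [1.7, 0.5, 5.1]
opening: 0.336
finger_force: 60.2
```

```bash
python3 -m handwheel '[[[0.02,0,0,0.0015,0],[0.02,0,0,0.0015,0],[0.02,0,0,0.0015,0],[0.02,0,0,0.0015,0],[0.02,0,0,0.0015,0],[0.02,0,0,0.0015,0],[0.02,0,0,0,0],[0.02,0,0,0,0]]]' 60
```

```text
time: 10.35
eef_pos: [0.514, 0.183, 0.0952]
tcp_rot: [1.0, -0.013, 0.001, -0.0]
contact_force: [2.4, 0.9, 5.7]
opening: 0.341
finger_force: 60.3
```

```bash
python3 -m handwheel '[[[0.02,0,0,0.0015,0],[0.02,0,0,0.0015,0],[0.02,0,0,0.0015,0],[0.02,0,0,0.0015,0],[0.02,0,0,0.0015,0],[0.02,0,0,0.0015,0],[0.02,0,0,0.001,0],[0.02,0,0,0,0],[0.02,0,0,0,0]]]' 60
```

```text
time: 11.1
eef_pos: [0.5134, 0.1829, 0.0841]
tcp_rot: [1.0, -0.013, 0.0, -0.0]
contact_force: [2.2, 0.3, 3.5]
opening: 0.331
finger_force: 60.3
```

```bash
python3 -m handwheel '[[[0.02,0,0,0.0005,0],[0.02,0,0,0.0005,0],[0.02,0,0,0.0005,0],[0.02,0,0,0,0],[0.02,0,0,0,0]]]' 60
```

```text
time: 11.52
eef_pos: [0.5135, 0.1829, 0.0828]
tcp_rot: [1.0, -0.013, 0.0, -0.0]
contact_force: [2.5, 0.0, 4.1]
opening: 0.337
finger_force: 60.3
```

No stop felt yet, so I continue in half-millimetre steps.

```bash
python3 -m handwheel '[[[0.02,0,0,0.0005,0],[0.02,0,0,0.0005,0],[0.02,0,0,0,0],[0.02,0,0,0,0]]]' 60
```

```text
time: 11.85
eef_pos: [0.5136, 0.1829, 0.0827]
tcp_rot: [1.0, -0.013, 0.0, 0.0]
contact_force: [0.4, -0.6, 8.6]
opening: 0.334
finger_force: 60.9
```

```bash
python3 -m handwheel '[[[0.02,0,0,0.0005,0],[0.02,0,0,0.0005,0],[0.02,0,0,0,0],[0.02,0,0,0,0]]]' 60
```

```text
time: 12.18
eef_pos: [0.5137, 0.183, 0.0827]
tcp_rot: [1.0, -0.013, -0.0, 0.0]
contact_force: [-1.6, -0.5, 12.5]
opening: 0.333
finger_force: 61.3
```

The force rises while z stays at 0.0827, exactly the predicted home height. I relieve the push and let go.

```bash
python3 -m handwheel '[[[0.02,0,0,-0.001,0],[0.03,0,0,0,0],[0.06,0,0,0,0],[0.06,0,0,0,0],[0.06,0,0,0,0],[0.06,0,0,0,0],[0.06,0,0,-0.01,0],[0.06,0,0,-0.02,0],[0.06,0,0,-0.03,0],[0.06,0,0,-0.03,0],[0.06,0,0,-0.02,0],[0.06,0,0,0,0]]]' 20
python3 - <<'E'
from h import *
s=get_state(); print(s["eef_pos"],s["opening"]); a=viewer.read_camera("wrist")[100:300,100:400]; cv2.imwrite("pics/w5.png",cv2.resize(a,None,fx=2.6,fy=2.6,interpolation=2))
E
```

```text
time: 13.18
eef_pos: [0.5165, 0.1835, 0.1985]
tcp_rot: [1.0, -0.013, 0.005, -0.001]
contact_force: [1.1, 0.7, 1.0]
opening: 0.704
finger_force: 0.0
[0.51646911 0.18350259 0.1984866 ] 0.7043855119631244
```

View pics/w5.png

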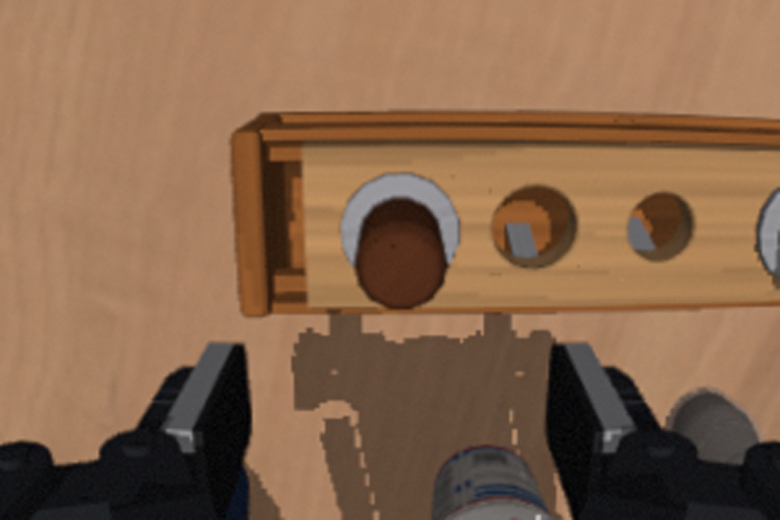

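The corer stands upright in the fourth hole, collar at ≈(400,232) flat on the plate like the fixed one, and the gripper is clear.

```bash
python3 -c "
from plant import sign_off
print(sign_off())"
```

```text
the job is handed in; nothing more can be done
None
```

The nearest corer was corer_35; it is fully home in the fourth hole with its collar on the plate, pressed in with no reading above about 13 N, then released and the job handed in at about 13 s (no verdict was shown).

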